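# Put the stacked lids back on their jars

### The job

The four washed jar lids are stacked up on the worktop. Take the stack apart and put each lid fully down on its own jar, square on square and round on round, large on large and small on small, with the square lids turned in line with their jars. Leave the jars, the salt shaker and the espresso cup standing where they are.

Things in the scene. Friction and masses are not known exactly. Their poses are not given: they have to be found in the camera images.
- large_square_lid: the large square lid: flat cork plate, 66 x 66 mm square, 14 mm thick, no knob, over a 42 mm wide square dark rubber stopper 8 mm tall. Loose. Origin: centre of the stopper's underside, z up (plate from z = 8 to 22 mm); x and y axes square to its sides. Lies lowest in the stack of four lids, its stopper on the worktop; above it the large round, the small square and the small round lid, each 22 mm higher and a few mm off centre.
- large_square_jar: the large square jar: empty open square white stoneware jar with a brown foot, 62 mm wide outside, 52 mm clear mouth, 80 mm tall, loose but heavy. Origin: centre of its underside, z up; x and y axes square to its sides. With its lid fully on, the lid's origin is 72 mm above the jar's.
- large_round_lid: the large round lid: flat cork plate, 56 mm across, round, 14 mm thick, no knob, over a 32 mm wide round dark rubber stopper 8 mm tall. Loose. Origin: centre of the stopper's underside, z up (plate from z = 8 to 22 mm).
- large_round_jar: the large round jar: empty open round white stoneware jar with a brown foot, 52 mm across outside, 42 mm clear mouth, 76 mm tall, loose but heavy. Origin: centre of its underside, z up. With its lid fully on, the lid's origin is 68 mm above the jar's.
- small_square_lid: the small square lid: flat cork plate, 48 x 48 mm square, 14 mm thick, no knob, over a 24 mm wide square dark rubber stopper 8 mm tall. Loose. Origin: centre of the stopper's underside, z up (plate from z = 8 to 22 mm); x and y axes square to its sides.
- small_square_jar: the small square jar: empty open square white stoneware jar with a brown foot, 44 mm wide outside, 34 mm clear mouth, 66 mm tall, loose but heavy. Origin: centre of its underside, z up; x and y axes square to its sides. With its lid fully on, the lid's origin is 58 mm above the jar's.
- small_round_lid: the small round lid: flat cork plate, 40 mm across, round, 14 mm thick, no knob, over a 16 mm wide round dark rubber stopper 8 mm tall. Loose. Origin: centre of the stopper's underside, z up (plate from z = 8 to 22 mm).
- small_round_jar: the small round jar: empty open round white stoneware jar with a brown foot, 36 mm across outside, 26 mm clear mouth, 58 mm tall, loose but heavy. Origin: centre of its underside, z up. With its lid fully on, the lid's origin is 50 mm above the jar's.
- salt_shaker: glass salt shaker with grey cap, 44 mm across, 90 mm tall, loose bystander; origin under its centre. (Near it all: a wall cabinet overhangs the back left, beyond x = 0.5 and y = 0.25 m, from about 0.45 m above the worktop; keep arm and hand clear of it, coming from the start by the free space in front of the robot.)
- espresso_mug: small white espresso cup with handle, 62 x 92 x 51 mm, loose bystander; origin at its underside near its middle
There are look-alikes about, which are no part of the job. What is shaped like the small_round_lid but red or turquoise is not meant.

How it is judged:
At the end, for the whole second after the job is handed in: Each lid rests on its own jar: centred within 10 mm, within 3 mm of seated height, tilt under 0.1 rad, square lids within 0.3 rad of a jar side, at rest. Jars, shaker and cup within 30 mm of where they stood; jars tilted under 0.1 rad, shaker and cup under 0.15 rad (horizontal distance between large_square_lid and large_square_jar below 0.01 m and z of large_square_lid in the frame of large_square_jar between 0.069 and 0.075 m and angle between each of large_square_lid, large_square_jar, large_round_lid, large_round_jar, small_square_lid, small_square_jar, small_round_lid, small_round_jar's own z axis and vertical below 0.1 rad and distance of each of large_square_jar, large_round_jar, small_square_jar, small_round_jar, salt_shaker, espresso_mug from where it was at the start of the episode below 0.03 m and linear speed of each of large_square_lid, large_round_lid, small_square_lid, small_round_lid below 0.02 m/s and angular speed of each of large_square_lid, large_round_lid, small_square_lid, small_round_lid below 0.2 rad/s and (angle between the x axis of large_square_lid and the x axis of large_square_jar, either way round below 0.3 rad or angle between the x axis of large_square_lid and the y axis of large_square_jar, either way round below 0.3 rad) and horizontal distance between large_round_lid and large_round_jar below 0.01 m and z of large_round_lid in the frame of large_round_jar between 0.065 and 0.071 m and horizontal distance between small_square_lid and small_square_jar below 0.01 m and z of small_square_lid in the frame of small_square_jar between 0.055 and 0.061 m and (angle between the x axis of small_square_lid and the x axis of small_square_jar, either way round below 0.3 rad or angle between the x axis of small_square_lid and the y axis of small_square_jar, either way round below 0.3 rad) and horizontal distance between small_round_lid and small_round_jar below 0.01 m and z of small_round_lid in the frame of small_round_jar between 0.047 and 0.053 m and angle between each of salt_shaker, espresso_mug's own z axis and vertical below 0.15 rad); the robot touches nothing.
It fails at once if a jar, the salt shaker or the espresso cup is shoved more than 50 mm or tipped over (distance of any of large_square_jar, large_round_jar, small_square_jar, small_round_jar, salt_shaker, espresso_mug from where it was at the start of the episode above 0.05 m or angle between any of large_square_jar, large_round_jar, small_square_jar, small_round_jar, salt_shaker, espresso_mug's own z axis and vertical above 0.5 rad).
It also fails if it takes over 109 s, if anything falls off the work surface, if the arm or the gripper's body presses on something with over 40 N, if the wrist force passes 120 N, or if a joint passes its speed limit or range.

### The arm

A 7-joint arm with a two-finger parallel gripper is mounted at the origin on a cart in front of the work surface, level with it; the furniture and walls round the work are solid. World frame = base frame: x ahead of the robot, y to its left, z up, the work surface at z = 0. Lengths are in m, angles in rad, forces in N, time in s.
With the tool pointing down it reaches from about 0.425 to 0.875 m from the base axis. Payload 4.7 kg.
Tool frame: the origin (TCP) lies where the fingers leave the gripper's body, on its centre line; the fingertips stand 70 mm ahead of it and the grasp point (between the pads) lies 51 mm ahead of it; z points along the fingers, y is the line along which they close (so a half turn about z gives the same grasp; the last joint's range is limited). The gripper opens to 87 mm and grips with 3 to 60 N. Pads are 19 mm wide; open, the fingers measure 117 mm over their backs; the gripper's body (75 mm by 190 mm) begins 51 mm behind the grasp point.
Start: joints at [-1.223, 0.321, -0.07, 1.45, 0.023, 1.371, -0.057], TCP at [0.213, 0.614, 0.292] pointing down, gripper open.
Joint ranges: [-2.86, 2.86], [-0.3, 2.09], [-1.38, 1.24], [0.06, 2.45], [-1.56, 4.7], [0.09, 2.05], [-2.69, 2.69]. Speed limits (rad/s): [2.57, 2.57, 3.14, 3.14, 3.14, 3.14, 3.14].

### API

Orientations are given as a rotation vector (axis times angle).
In Python, from bench import ctrl gives the robot as it stands.
- The arm moves only by the tool drive_tool, never from a script. Its argument "motion" is a list of rows, each a list of 3 entries, a list of its own where there are three numbers: the shift along the tool's x, y, z in cm, then the turn, a rotation vector about the tool's x, y, z in degrees, then the opening, from -1 (shut) to 1 (fully open). In form: [[[x, y, z], [ax, ay, az], claw], ...]. A call has 1 to 12 rows; each row shifts and turns the commanded pose from where the row before left it, along the tool's axes as they then stand; what a row does not reach is not made up. A row lasts 1/8 s, in which the tool goes at most 62.5 mm and 10.7 degrees, less where a joint would pass 70% of its speed; a pose out of reach is approached as far as the arm can. A call with a gripper value outside its range is refused whole. The fingers move at their own pace and stop on an object; "force" is the grip in N (left out, the last holds). Time passes only in rows, so rows that do not move let the fingers close. It gives the time, the measured TCP pose, the force, the opening and the grip force at its end, in the units of the state.
- ctrl.get_state(): the state, without advancing time (a new reading comes with each control period).
- ctrl.get_image(name): name is "side" or "top"; returns the picture (420x560x3 uint8, red, green, blue); there is no depth.
- ctrl.calibration(name): a dict with "K" (3x3 intrinsics, pixels), "origin" and "attitude" of the camera in the world. Camera axes: x right, y up, looking along -z (the intrinsics and any distortion apply to the point x, -y, -z); pixel columns grow to the right and rows downward; lengths in m; the calibration is good to about 2 mm. A picture is of the moment at which its call begins. calibration takes no time and is no camera call.
- ctrl.close_job(): hands the job in; it is judged then, once.
The state is a dict: "time": time; "joint_positions": joint angles; "qd": joint speeds; "joint_torque": joint torques, N m; "position": TCP position; "tool_rot": TCP orientation; "ft_force": force on the tool from outside, world axes, zero at the start; "torque": the same for the moment, N m; "grip_width": opening from 0.0 (shut) to 1.0 (fully open); "grip_force": force on a finger pad.
Only numpy, scipy, OpenCV 4.12 (cv2) and the standard library are available. Lean on these libraries where they do the work, as an engineer would, in place of code of your own. Each camera call takes 0.05 s, during which the arm holds its last target. There are 200 camera calls.

## Working session

There is one attempt and no reset: what is moved stays moved. The work goes in short steps, Python scripts to look and compute and a tool call to move; the robot and the scene stay as the last step left them, time stands still between calls to the robot, and variables do not carry over. Pictures are saved under pics/ and viewed, at most 14 in all, crops included, and the job is handed in when it is done.

Besides the shell and the picture viewer there is one more tool, called as name(argument=value, ...) on one line, values as JSON. drive_tool: Moves the arm, as the interface text tells. Its arguments: {"type":"object","properties":{"motion":{"type":"array","items":{"type":"array"}},"force":{"type":"number"}},"required":["motion"]}

```bash
mkdir -p pics; python3 - <<'E'
from bench import ctrl
import cv2
for n in("top","side"):
    cv2.imwrite(f"pics/{n}0.png",ctrl.get_image(n)[:,:,::-1]); c=ctrl.calibration(n); print(n,c)
print(ctrl.get_state())
E
```

```text
top {'K': array([[412.11932769,   0.        , 280.28954015],
       [  0.        , 412.11932769, 211.37005024],
       [  0.        ,   0.        ,   1.        ]]), 'origin': array([0.41566177, 0.0053923 , 0.96964262]), 'attitude': array([ 0.12069006, -0.10418998, -1.5952353 ])}
side {'K': array([[480.3913723 ,   0.        , 278.08483096],
       [  0.        , 480.3913723 , 209.37717173],
       [  0.        ,   0.        ,   1.        ]]), 'origin': array([0.31819619, 0.80853094, 0.56832484]), 'attitude': array([ 0.24125173, -1.42994287, -2.50833347])}
{'time': 0.1, 'joint_positions': array([-1.22287592,  0.32174099, -0.07011292,  1.45151503,  0.0226093 ,
        1.37079723, -0.05689702]), 'qd': array([-9.62696031e-05, -1.55317095e-03, -4.08109134e-04, -1.70948558e-03,
        8.15141499e-04,  1.13730666e-03,  5.73926843e-04]), 'joint_torque': array([ 1.78418236e-04, -4.92569733e+01, -4.05213945e-01, -3.13400102e+01,
       -6.39598933e-02,  3.94418312e-02,  5.55883821e-05]), 'position': array([0.21288326, 0.61376829, 0.29129519]), 'tool_rot': array([-5.21810480e-01, -3.09776284e+00,  2.61155718e-03]), 'ft_force': array([-0.7508752 , -0.27006167, -0.82600976]), 'torque': array([-0.02221676, -0.03424728, -0.04761   ]), 'grip_force': 0.0, 'grip_width': 0.9981383253107201}
```

View pics/top0.png

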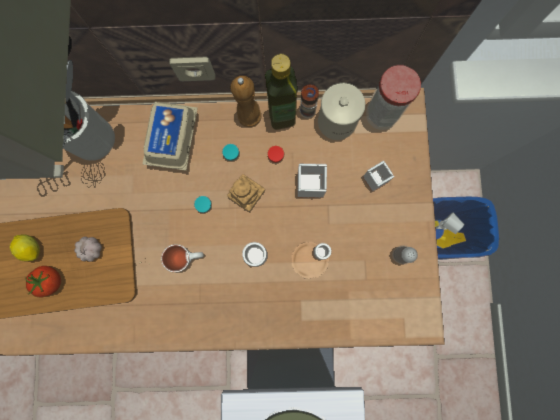

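View pics/side0.png

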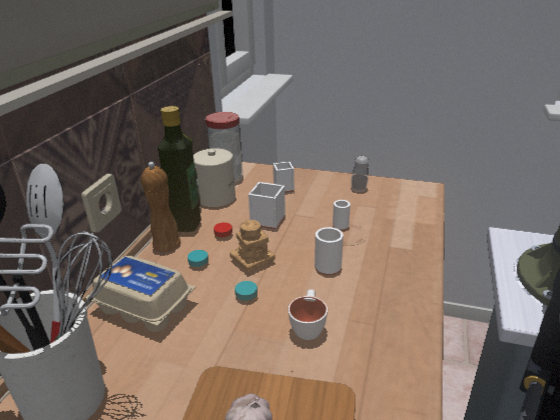

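The top view shows the stack at about (245,190). The large square jar is at (313,181), the small square jar at (379,176), the large round jar at (255,254) and the small round jar at (322,252). The shaker is at (405,255) and the cup at (177,258). I'll zoom in and measure these.

```bash
cat > h.py <<'E'
import numpy as np,cv2
from scipy.spatial.transform import Rotation as R
from bench import ctrl
def ray(n,px):
    c=ctrl.calibration(n);px=np.atleast_2d(px).astype(float)
    d=np.c_[(px-c["K"][:2,2])/c["K"][0,0],np.ones(len(px))]*[1,-1,-1]
    return c["origin"],R.from_rotvec(c["attitude"]).apply(d)
def onz(n,px,z):
    o,d=ray(n,px);return o+d*((z-o[2])/d[:,2])[:,None]
def proj(n,p):
    c=ctrl.calibration(n);q=R.from_rotvec(c["attitude"]).inv().apply(np.atleast_2d(p)-c["origin"])*[1,-1,-1]
    return q[:,:2]/q[:,2:]*c["K"][0,0]+c["K"][:2,2]
E
python3 - <<'E'
from h import *
print(proj("top",[[0,0,0],[.213,.614,.29],[.5,0,0]]),proj("side",[[.213,.614,.29],[.5,0,0]]))
t=cv2.imread("pics/top0.png");s=cv2.imread("pics/side0.png")
cv2.imwrite("pics/tz.png",cv2.resize(t[135:280,160:420],None,fx=3,fy=3,interpolation=cv2.INTER_CUBIC))
cv2.imwrite("pics/sz.png",cv2.resize(s[150:280,180:380],None,fx=4,fy=4,interpolation=cv2.INTER_CUBIC))
hs=cv2.cvtColor(t,cv2.COLOR_BGR2HSV)
m=((hs[...,1]<45)&(hs[...,2]>95)).astype(np.uint8)*255
m[:,:150]=0;m[:,430:]=0;m[:145]=0;m[285:]=0
for c in cv2.findContours(m,cv2.RETR_EXTERNAL,cv2.CHAIN_APPROX_NONE)[0]:
    if cv2.contourArea(c)>60: print(cv2.boundingRect(c),cv2.minAreaRect(c))
E
```

```text
[[293.29564368 462.52925899]
 [-97.24215661 410.81273284]
 [286.71723013 234.31141875]] [[565.34604919 487.13321502]
 [313.49978563 243.03678516]]
(402, 247, 15, 16) ((409.25006103515625, 254.25003051757812), (14.849241256713867, 14.142135620117188), 45.0)
(175, 246, 29, 26) ((189.40504455566406, 261.55340576171875), (22.648914337158203, 25.961509704589844), 15.64224624633789)
(314, 243, 17, 17) ((322.0, 251.0), (16.0, 16.0), 90.0)
(242, 242, 25, 25) ((254.0, 254.0), (24.0, 24.0), 90.0)
(298, 164, 29, 33) ((312.0, 180.0), (32.0, 28.0), 90.0)
(364, 161, 30, 28) ((378.4853210449219, 174.80882263183594), (20.4083309173584, 25.038793563842773), 59.036251068115234)
```

View pics/tz.png

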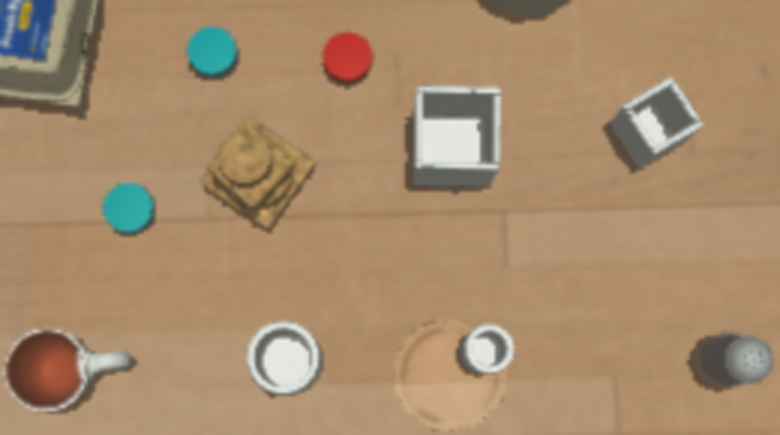

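View pics/sz.png

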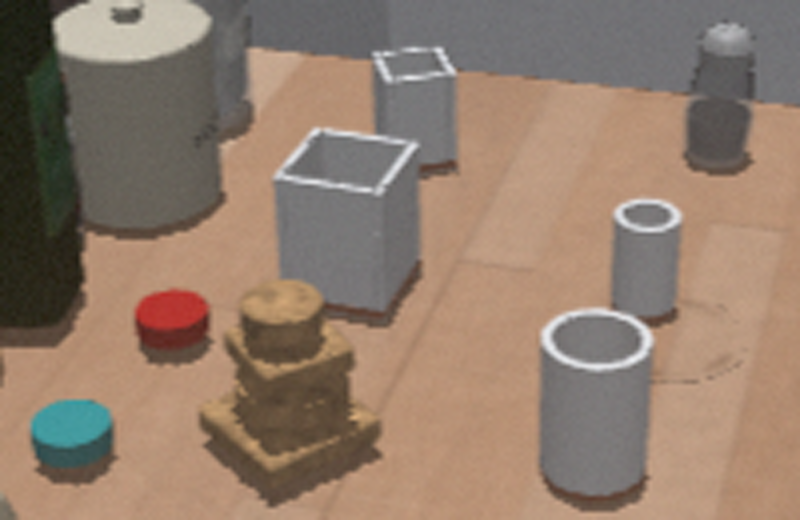

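The zoom shows four clean jar rims and the stack, with its square lids turned roughly 45°. I'll get the rims by bright mask, and enlarge the stack in both views.

```bash
python3 - <<'E'
from h import *
t=cv2.imread("pics/top0.png");s=cv2.imread("pics/side0.png")
a=cv2.resize(t[168:216,222:270],None,fx=8,fy=8,interpolation=cv2.INTER_CUBIC)
b=cv2.resize(s[215:279,228:278],None,fx=6,fy=6,interpolation=cv2.INTER_CUBIC)
cv2.imwrite("pics/st.png",np.hstack([a,b]))
print("nadir",proj("top",[[.4157,.0054,0]]))
g=cv2.cvtColor(t,cv2.COLOR_BGR2GRAY)
hs=cv2.cvtColor(t,cv2.COLOR_BGR2HSV)
for n,(x0,y0,x1,y1),z,w in [("LS",(290,155,335,205),.08,62),("SS",(358,155,400,195),.066,44),("LR",(235,235,272,272),.076,52),("SR",(308,236,335,265),.058,36)]:
  for th in (140,165,190):
    m=((g>th)&(hs[...,1]<50)).astype(np.uint8);k=np.zeros_like(m);k[y0:y1,x0:x1]=m[y0:y1,x0:x1]
    p=np.argwhere(k)[:,::-1].astype(np.float32)
    c=cv2.convexHull(p)[:,0];q=onz("top",c,z)[:,:2]*1000
    r=cv2.minAreaRect(q.astype(np.float32));e=cv2.minEnclosingCircle(q.astype(np.float32))
    print(n,th,np.round(r[0],1),np.round(r[1],1),round(r[2],1),"circ",np.round(e[0],1),round(e[1],1))
# bright rims in side view: height check of round jars
gs=cv2.cvtColor(s,cv2.COLOR_BGR2GRAY)
for n,(x0,y0,x1,y1),z in [("LR",(310,225,348,250),.076),("SR",(330,197,355,212),.058),("SRon+",(330,197,355,212),.066),("LS",(245,180,290,200),.08),("SS",(270,160,298,172),.066)]:
    p=np.argwhere(gs[y0:y1,x0:x1]>185)[:,::-1]+[x0,y0]
    q=onz("side",cv2.convexHull(p.astype(np.float32))[:,0],z)[:,:2]*1000
    r=cv2.minAreaRect(q.astype(np.float32));print("side",n,np.round(r[0],1),np.round(r[1],1),round(r[2],1))
E
```

```text
nadir [[285.43984678 270.47960277]]
LS 140 [618.3 -58.8] [61.9 62.6] 87.6 circ [618.5 -59.8] 42.0
LS 165 [618.2 -60.2] [59.9 58.6] 88.3 circ [618.2 -60.2] 41.9
LS 190 [618.2 -60.1] [59.7 58.8] 88.1 circ [618.5 -59.9] 40.4
SS 140 [ 626.1 -213.6] [44.2 44.7] 29.4 circ [ 624.9 -212.2] 29.9
SS 165 [ 626.3 -213.8] [43.5 43.5] 28.3 circ [ 626.  -213.4] 28.5
SS 190 [ 626.  -213.8] [41.6 41.9] 29.5 circ [ 626.6 -214.7] 27.4
LR 140 [453.9  73.4] [49.9 49.5] 88.5 circ [453.6  72.7] 26.2
LR 165 [453.9  73.4] [49.8 49.5] 88.8 circ [453.8  73. ] 25.9
LR 190 [452.8  72.3] [47.7 47.3] 88.5 circ [453.9  72.9] 25.2
SR 140 [456.  -77.4] [33.  35.2] 87.8 circ [456.4 -77.9] 18.1
SR 165 [457.1 -77.5] [33.1 32.9] 88.4 circ [457.  -78.3] 17.8
SR 190 [457.  -78.5] [30.8 33. ] 87.8 circ [456.8 -78.6] 16.9
side LR [455.1  72.8] [48.9 49.6] 56.6
side SR [457.8 -77.6] [32.5 30. ] 14.6
side SRon+ [455.7 -63.7] [32.  29.6] 14.6
side LS [619.9 -58.7] [60.8 60.9] 87.0
side SS [ 627.  -212.3] [42.2 40.9] 29.8
```

View pics/st.png

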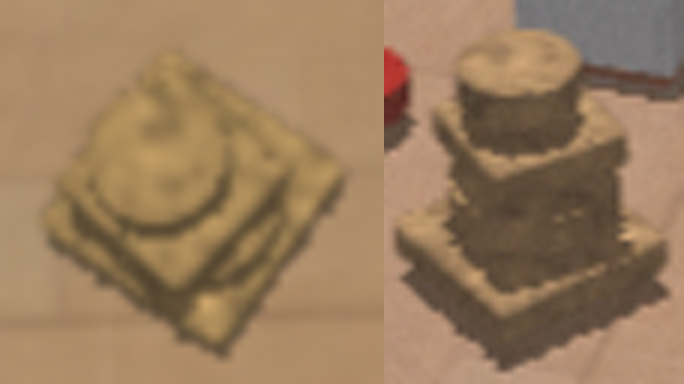

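```bash
cat >> h.py <<'E'
def go(x,y,z,yaw=None):
    """steps from measured pose to TCP target in tool axes, cm; yaw = angle deg of closing axis in world"""
    s=ctrl.get_state();Q=R.from_rotvec(s["tool_rot"])
    d=Q.inv().apply(np.array([x,y,z])/1000-s["position"])*100
    ty=Q.apply([0,1,0]);tz=Q.apply([0,0,1])
    cy=np.degrees(np.arctan2(ty[1],ty[0]))
    print("t",round(s["time"],2),"shift cm",np.round(d,2),"closing yaw",round(cy,1),"j7",round(s["joint_positions"][6],2),"tz",np.round(tz,3))
    if yaw is not None:
        print("turn about tool z",round(-((yaw-cy+90)%180-90),1))
E
python3 - <<'E'
from h import *
T=lambda a:np.array(a)/8-.5+[222,168]
S=lambda a:(np.array(a)-[384,0])/6-.5+[228,215]
print("SR",onz("top",T([159,150]),.088)*1e3,onz("side",S([519,65]),.088)*1e3)
q=onz("top",T([[57,185],[287,172],[190,290]]),.066)*1e3;print("SS",q,(q[0]+q[1])/2)
q=onz("side",S([[433,120],[628,135],[505,180]]),.066)*1e3;print("SS side",q,(q[0]+q[1])/2)
q=onz("top",T([[42,215],[345,175],[220,350],[170,50]]),.022)*1e3;print("LS",q,(q[0]+q[1])/2)
q=onz("side",S([[396,235],[668,240],[503,315]]),.022)*1e3;print("LSside",q,(q[0]+q[1])/2)
go(470,90,250,90)
s=ctrl.get_state();print(R.from_rotvec(s["tool_rot"]).as_matrix().round(3))
E
```

```text
SR [[600.1890023  96.4006818  88.       ]] [[599.91906081  98.95440574  88.        ]]
SS [[595.65792388 127.32195972  66.        ]
 [597.49046678  62.97546412  66.        ]
 [564.88368814  90.56802885  66.        ]] [596.57419533  95.14871192  66.        ]
SS side [[628.22058572 104.22577644  66.        ]
 [565.73199013  96.4067441   66.        ]
 [594.62023771 129.79239288  66.        ]] [596.97628792 100.31626027  66.        ]
LS [[595.61562945 137.73118551  22.        ]
 [604.95704717  48.80883738  22.        ]
 [554.23407976  86.24372781  22.        ]
 [643.93258953  99.57671734  22.        ]] [600.28633831  93.27001144  22.        ]
LSside [[642.37568771 109.09765559  22.        ]
 [556.17177916  88.73222806  22.        ]
 [594.08593845 140.11714187  22.        ]] [599.27373343  98.91494182  22.        ]
t 0.1 shift cm [-41.45 -41.06   4.2 ] closing yaw 70.9 j7 -0.06 tz [-0.    -0.002 -1.   ]
turn about tool z -19.1
[[-0.945  0.328 -0.   ]
 [ 0.328  0.945 -0.002]
 [-0.    -0.002 -1.   ]]
```

drive_tool(motion=[[[-3.5,-3.5,0],[0,0,0],1],[[-3.5,-3.5,0],[0,0,0],1],[[-3.5,-3.5,0],[0,0,0],1],[[-3.5,-3.5,0],[0,0,0],1],[[-3.5,-3.5,0],[0,0,0],1],[[-3.5,-3.5,0],[0,0,0],1],[[-3.5,-3.5,0],[0,0,0],1],[[-3.5,-3.5,1],[0,0,0],1],[[-3.5,-3.5,1],[0,0,0],1],[[-3.5,-3.5,1],[0,0,-9.1],1],[[-3.5,-3.0,1],[0,0,-10],1],[[0,0,0],[0,0,0],1]])

```text
time: 1.6
position: [0.4587, 0.1302, 0.2516]
tool_rot: [-0.016, -3.141, 0.003]
ft_force: [-0.4, 1.2, 0.4]
grip_width: 1.0
grip_force: 0.0
```

```bash
python3 - <<'E'
from h import *
go(600,97.5,140,90)
E
```

```text
t 1.6 shift cm [-14.17  -3.11  11.15] closing yaw 89.4 j7 1.22 tz [-0.001 -0.002 -1.   ]
turn about tool z -0.6
```

drive_tool(motion=[[[-4.8,-1.0,0],[0,0,0],1],[[-4.8,-1.0,0],[0,0,0],1],[[-4.6,-1.1,0],[0,0,0],1],[[0,0,3],[0,0,0],1],[[0,0,3],[0,0,0],1],[[0,0,2],[0,0,0],1],[[0,0,2],[0,0,0],1],[[0,0,1.1],[0,0,0],1],[[0,0,0],[0,0,0],1]], force=15)

```text
time: 2.72
position: [0.5992, 0.1024, 0.1409]
tool_rot: [-0.006, -3.141, 0.0]
ft_force: [0.2, 0.0, 0.3]
grip_width: 0.996
grip_force: 0.0
```

```bash
python3 - <<'E'
from h import *
go(600,97.5,140,90)
E
```

```text
t 2.73 shift cm [-0.08 -0.49  0.09] closing yaw 89.8 j7 1.5 tz [-0.001 -0.    -1.   ]
turn about tool z -0.2
```

drive_tool(motion=[[[-0.1,-0.5,0.1],[0,0,0],1],[[0,0,0],[0,0,0],0],[[0,0,0],[0,0,0],-0.2],[[0,0,0],[0,0,0],-1],[[0,0,0],[0,0,0],-1],[[0,0,0],[0,0,0],-1],[[0,0,0],[0,0,0],-1],[[0,0,0],[0,0,0],-1]])

```text
time: 3.72
position: [0.6005, 0.0974, 0.1404]
tool_rot: [-0.006, -3.141, -0.0]
ft_force: [0.7, -0.6, -0.3]
grip_width: 0.447
grip_force: 15.0
```

drive_tool(motion=[[[0,0,-1.5],[0,0,0],-1],[[0,0,-2.5],[0,0,0],-1],[[0,0,-2],[0,0,0],-1],[[2,-2.5,0],[0,0,0],-1],[[3,-4,0],[0,0,0],-1],[[3,-4,0],[0,0,0],-1],[[3,-4,0],[0,0,0],-1],[[2,-2,0],[0,0,0],-1],[[1.3,-1,0],[0,0,0],-1],[[0,0,0],[0,0,0],-1],[[0,0,0],[0,0,0],-1]])

```text
time: 5.1
position: [0.4578, -0.076, 0.2008]
tool_rot: [0.004, 3.141, 0.0]
ft_force: [0.6, -0.8, -0.4]
grip_width: 0.454
grip_force: 15.0
```

```bash
python3 - <<'E'
from h import *
go(457.7,-77.8,125,90)
print(ctrl.get_state()["grip_width"])
im=ctrl.get_image("top");cv2.imwrite("pics/t1.png",im[:,:,::-1])
si=ctrl.get_image("side")
a=cv2.resize(im[165:219,220:274],None,fx=8,fy=8,interpolation=cv2.INTER_CUBIC)
b=cv2.resize(si[207:279,225:280],None,fx=6,fy=6,interpolation=cv2.INTER_CUBIC)
cv2.imwrite("pics/st1.png",np.hstack([a,b])[:,:,::-1])
E
```

```text
t 5.1 shift cm [ 0.01 -0.18  7.58] closing yaw 89.9 j7 1.67 tz [ 0.001  0.    -1.   ]
turn about tool z -0.1
0.454414851442002
```

View pics/st1.png

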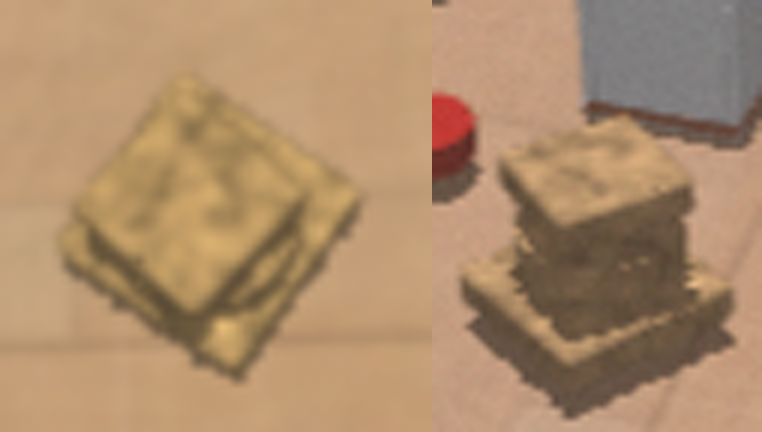

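The small square lid is now on top, with corners at about (75,203), (305,195) and (192,310) in the top crop. I'll seat the small round lid first.

drive_tool(motion=[[[0,-0.2,2.5],[0,0,0],-1],[[0,0,2.5],[0,0,0],-1],[[0,0,1.2],[0,0,0],-1],[[0,0,0.8],[0,0,0],-1],[[0,0,0.5],[0,0,0],-1],[[0,0,0],[0,0,0],-1]])

```text
time: 5.95
position: [0.4571, -0.0789, 0.1256]
tool_rot: [0.006, 3.141, 0.0]
ft_force: [-0.1, 0.8, -0.6]
grip_width: 0.455
grip_force: 15.0
```

```bash
python3 - <<'E'
from h import *
go(457.7,-77.8,124.4,90)
T=lambda a:np.array(a)/8-.5+[220,165]
S=lambda a:(np.array(a)-[432,0])/6-.5+[225,207]
for n,q in(("top",onz("top",T([[75,203],[192,310],[305,195]]),.066)*1e3),("side",onz("side",S([[500,160],[558,225],[692,188],[628,118]]),.066)*1e3)):
    print(n,q.round(1),(q[0]+q[2])/2); e=np.diff(q[:,:2],axis=0);print(np.hypot(*e.T),np.degrees(np.arctan2(e[:,1],e[:,0])))
    print(q[1:].mean(0) if n=="side" else "")
E
```

```text
t 5.95 shift cm [-0.06  0.11  0.12] closing yaw 89.8 j7 1.74 tz [ 0.  0. -1.]
turn about tool z -0.2
top [[597.3 126.7  66. ]
 [566.1  94.4  66. ]
 [597.8  62.4  66. ]] [597.55335255  94.57945764  66.        ]
[44.927225   45.02423361] [-134.03146599  -45.3581984 ]

side [[629.6  99.8  66. ]
 [599.  129.3  66. ]
 [565.5  99.2  66. ]
 [598.2  65.7  66. ]] [597.533263    99.53054863  66.        ]
[42.45821609 45.06388006 46.85814124] [ 136.00761283 -138.16592815  -45.66597218]
[587.57978357  98.09388215  66.        ]
```

drive_tool(motion=[[[0,0,0.1],[0,0,0],-1],[[0,0,0],[0,0,0],0.2],[[0,0,0],[0,0,0],0.5],[[0,0,0],[0,0,0],0.5],[[0,0,-2],[0,0,0],0.6],[[0,0,-3],[0,0,0],1],[[0,0,-3],[0,0,0],1],[[0,0,0],[0,0,0],1]])

```text
time: 6.95
position: [0.4584, -0.0793, 0.2067]
tool_rot: [0.006, 3.137, 0.001]
ft_force: [-0.4, -0.5, 0.1]
grip_width: 0.982
grip_force: 0.0
```

```bash
python3 - <<'E'
from h import *
print(onz("top",[[382,130],[340,138],[247,126],[282,130],[188,170],[165,165],[192,110]],0).round(3))
print(onz("top",[[360,118],[325,118],[188,170],[192,108]],.05).round(3))
go(598,97,200,45)
c=ctrl.calibration
for n in("top","side"): cv2.imwrite(f"pics/{n}2.png",ctrl.get_image(n)[:,:,::-1])
a=cv2.resize(cv2.imread("pics/top2.png")[225:275,290:350],None,fx=6,fy=6);b=cv2.resize(cv2.imread("pics/side2.png")[180:230,315:375],None,fx=6,fy=6)
cv2.imwrite("pics/p2.png",np.hstack([a,b]))
E
```

```text
[[ 0.748 -0.24  -0.   ]
 [ 0.731 -0.136  0.   ]
 [ 0.769  0.09   0.   ]
 [ 0.756  0.004  0.   ]
 [ 0.662  0.234  0.   ]
 [ 0.677  0.29   0.   ]
 [ 0.814  0.225  0.   ]]
[[ 0.762 -0.178  0.05 ]
 [ 0.764 -0.097  0.05 ]
 [ 0.65   0.222  0.05 ]
 [ 0.799  0.214  0.05 ]]
t 6.95 shift cm [-13.89  17.69   0.75] closing yaw 89.8 j7 1.67 tz [ 0.005  0.001 -1.   ]
turn about tool z 44.8
```

View pics/p2.png

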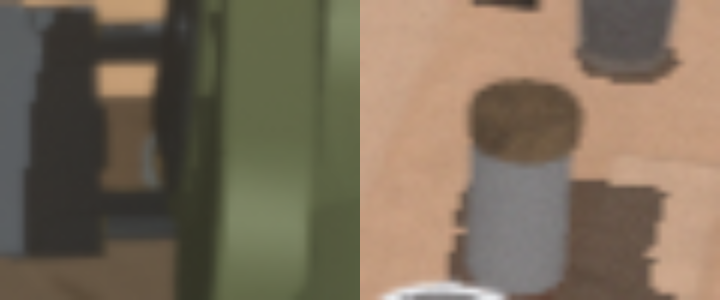

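The small round lid sits flush and level on its jar in the side view. Next is the small square lid.

drive_tool(motion=[[[-3,4,0],[0,0,0],1],[[-4,5,0],[0,0,0],1],[[-4,5,0],[0,0,0],1],[[-2.9,3.7,0],[0,0,-10],1],[[0,0,0],[0,0,-10],1],[[0,0,0],[0,0,-10],1],[[0,0,2],[0,0,-10],1],[[0,0,2],[0,0,-5],1],[[0,0,0],[0,0,0],1]])

```text
time: 8.18
position: [0.5927, 0.0945, 0.1612]
tool_rot: [1.192, -2.9, -0.001]
ft_force: [0.5, 0.6, 0.5]
grip_width: 1.001
grip_force: 0.0
```

```bash
python3 - <<'E'
from h import *
go(598,97,118,135)
E
```

```text
t 8.18 shift cm [-0.58 -0.21  4.32] closing yaw 134.7 j7 2.25 tz [-0.006 -0.002 -1.   ]
turn about tool z -0.3
```

drive_tool(motion=[[[-0.6,-0.2,1.5],[0,0,0],1],[[0,0,1.5],[0,0,0],1],[[0,0,1.3],[0,0,0],1],[[0,0,0],[0,0,0],0.3],[[0,0,0],[0,0,0],0.2],[[0,0,0],[0,0,0],-1],[[0,0,0],[0,0,0],-1],[[0,0,0],[0,0,0],-1],[[0,0,0],[0,0,0],-1]])

```text
time: 9.3
position: [0.6005, 0.0978, 0.1218]
tool_rot: [-1.196, 2.904, 0.0]
ft_force: [-0.3, 0.2, 1.2]
grip_width: 0.553
grip_force: 14.9
```

```bash
python3 - <<'E'
from h import *
go(598,97,118,135)
E
```

```text
t 9.3 shift cm [0.24 0.12 0.38] closing yaw 134.8 j7 2.26 tz [ 0.001  0.    -1.   ]
turn about tool z -0.2
```

drive_tool(motion=[[[0,0,-1.5],[0,0,0],-1],[[0,0,-2.5],[0,0,0],-1],[[0,0,-3],[0,0,8],-1],[[0,0,0],[0,0,7.3],-1],[[1,-2.3,0],[0,0,0],-1],[[1.8,-4,0],[0,0,0],-1],[[1.8,-4,0],[0,0,0],-1],[[1.8,-4,0],[0,0,0],-1],[[1.8,-4,0],[0,0,0],-1],[[1.8,-4,0],[0,0,0],-1],[[1.7,-4,0],[0,0,0],-1],[[1.0,-2,0],[0,0,0],-1]])

```text
time: 10.8
position: [0.6286, -0.2142, 0.1923]
tool_rot: [-0.794, 3.039, -0.002]
ft_force: [-0.4, 0.1, -0.2]
grip_width: 0.554
grip_force: 14.9
```

drive_tool(motion=[[[0,0,0],[0,0,0],-1]])

```text
time: 10.92
position: [0.6285, -0.2127, 0.1918]
tool_rot: [0.795, -3.039, 0.001]
ft_force: [-0.5, -0.2, -0.6]
grip_width: 0.551
grip_force: 14.9
```

```bash
python3 - <<'E'
from h import *
go(628.6,-211.8,135.8,119.5)
im=ctrl.get_image("top");si=ctrl.get_image("side")
a=cv2.resize(im[165:219,220:274],None,fx=8,fy=8,interpolation=cv2.INTER_CUBIC)
b=cv2.resize(si[207:279,225:280],None,fx=6,fy=6,interpolation=cv2.INTER_CUBIC)
cv2.imwrite("pics/st2.png",np.hstack([a,b])[:,:,::-1])
E
```

```text
t 10.93 shift cm [-0.05  0.08  5.6 ] closing yaw 119.3 j7 2.54 tz [-0. -0. -1.]
turn about tool z -0.2
```

View pics/st2.png

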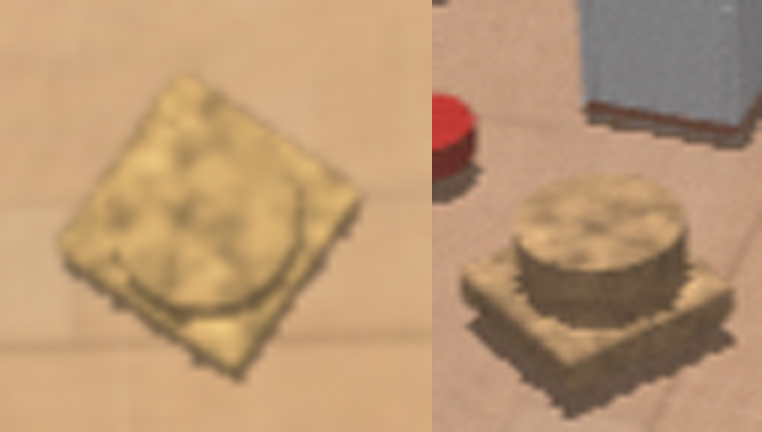

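The large round lid is now on top, with its centre at about (205,205) in the top crop and (601,222) in the side crop. I'll lower the small square lid.

drive_tool(motion=[[[0,0.1,2],[0,0,0],-1],[[0,0,2],[0,0,0],-1],[[0,0,1],[0,0,0],-1],[[0,0,0.5],[0,0,0],-1],[[0,0,0.2],[0,0,0],-1],[[0,0,0],[0,0,0],-1]])

```text
time: 11.78
position: [0.6282, -0.2097, 0.1361]
tool_rot: [0.799, -3.038, -0.003]
ft_force: [-5.6, 2.1, 9.2]
grip_width: 0.553
grip_force: 16.7
```

```bash
python3 - <<'E'
from h import *
go(628.6,-211.8,135.8,119.5)
T=lambda a:np.array(a)/8-.5+[220,165]
S=lambda a:(np.array(a)-[432,0])/6-.5+[225,207]
print(onz("top",T([205,205]),.044),onz("side",S([601,222]),.044))
E
```

```text
t 11.78 shift cm [ 0.07 -0.2   0.03] closing yaw 119.5 j7 2.56 tz [-0.001  0.002 -1.   ]
turn about tool z -0.0
[[0.60010975 0.09247161 0.044     ]] [[0.59855096 0.09437534 0.044     ]]
```

drive_tool(motion=[[[0,0,0],[0,0,0],0.3],[[0,0,0],[0,0,0],0.6],[[0,0,0],[0,0,0],0.7],[[0,0,-2],[0,0,0],0.7],[[0,0,-3],[0,0,0],1],[[0,0,-2],[0,0,9.8],1],[[0,0,0],[0,0,9.8],1],[[0,0,0],[0,0,9.9],1],[[0,0,0],[0,0,0],1]])

```text
time: 12.9
position: [0.6289, -0.2103, 0.2057]
tool_rot: [-0.003, 3.14, -0.001]
ft_force: [0.4, 1.4, -0.1]
grip_width: 0.998
grip_force: 0.0
```

```bash
python3 - <<'E'
from h import *
go(599.5,93.5,98,90)
for n in("top","side"): cv2.imwrite(f"pics/{n}3.png",ctrl.get_image(n)[:,:,::-1])
E
```

```text
t 12.9 shift cm [ 2.91 30.39 10.76] closing yaw 90.1 j7 2.05 tz [ 0.001 -0.    -1.   ]
turn about tool z 0.1
```

drive_tool(motion=[[[0.3,2.5,0],[0,0,0],1],[[0.4,4.5,0],[0,0,0],1],[[0.4,4.5,0],[0,0,0],1],[[0.4,4.5,0],[0,0,0],1],[[0.4,4.5,0],[0,0,0],1],[[0.4,4.5,0],[0,0,0],1],[[0.4,3.5,0],[0,0,0],1],[[0.2,1.9,2],[0,0,0],1],[[0,0,3],[0,0,0],1],[[0,0,0],[0,0,0],1],[[0,0,0],[0,0,0],1]])

```text
time: 14.38
position: [0.6, 0.0925, 0.1547]
tool_rot: [0.003, 3.141, -0.001]
ft_force: [0.7, 0.3, 0.1]
grip_width: 1.002
grip_force: 0.0
```

```bash
python3 - <<'E'
from h import *
go(599.5,93.5,98,90)
E
```

```text
t 14.38 shift cm [0.05 0.1  5.67] closing yaw 89.9 j7 1.53 tz [ 0.    -0.001 -1.   ]
turn about tool z -0.1
```

drive_tool(motion=[[[0,0.1,2.5],[0,0,0],1],[[0,0,2],[0,0,0],1],[[0,0,1.3],[0,0,0],1],[[0,0,0],[0,0,0],0.5],[[0,0,0],[0,0,0],0.3],[[0,0,0],[0,0,0],-1],[[0,0,0],[0,0,0],-1],[[0,0,0],[0,0,0],-1],[[0,0,0],[0,0,0],-1]])

```text
time: 15.5
position: [0.6, 0.0949, 0.0971]
tool_rot: [0.001, 3.141, 0.001]
ft_force: [0.6, -0.1, 3.2]
grip_width: 0.634
grip_force: 15.0
```

```bash
python3 - <<'E'
from h import *
go(599.5,93.5,98,90)
E
```

```text
t 15.5 shift cm [ 0.05 -0.14 -0.09] closing yaw 90.0 j7 1.56 tz [ 0.001  0.    -1.   ]
turn about tool z -0.0
```

drive_tool(motion=[[[0,0,-1.5],[0,0,0],-1],[[0,0,-2.5],[0,0,0],-1],[[0,0,-3],[0,0,0],-1],[[0,0,-2.5],[0,0,0],-1],[[3,-0.5,0],[0,0,0],-1],[[4,-0.6,0],[0,0,0],-1],[[4,-0.6,0],[0,0,0],-1],[[2.5,-0.4,0],[0,0,0],-1],[[1.1,-0.1,0],[0,0,0],-1],[[0,0,0],[0,0,0],-1],[[0,0,0],[0,0,0],-1]])

```text
time: 16.88
position: [0.4547, 0.073, 0.1918]
tool_rot: [0.001, 3.14, 0.0]
ft_force: [0.6, 0.7, -1.7]
grip_width: 0.635
grip_force: 15.0
```

```bash
python3 - <<'E'
from h import *
go(454.5,73,143.1,90)
im=ctrl.get_image("top");si=ctrl.get_image("side")
cv2.imwrite("pics/side4.png",si[:,:,::-1])
a=cv2.resize(im[165:219,220:274],None,fx=8,fy=8,interpolation=cv2.INTER_CUBIC)
b=cv2.resize(si[207:279,225:280],None,fx=6,fy=6,interpolation=cv2.INTER_CUBIC)
cv2.imwrite("pics/st3.png",np.hstack([a,b])[:,:,::-1])
E
```

```text
t 16.88 shift cm [ 0.02 -0.    4.87] closing yaw 90.0 j7 1.35 tz [ 0.001  0.    -1.   ]
turn about tool z -0.0
```

View pics/st3.png

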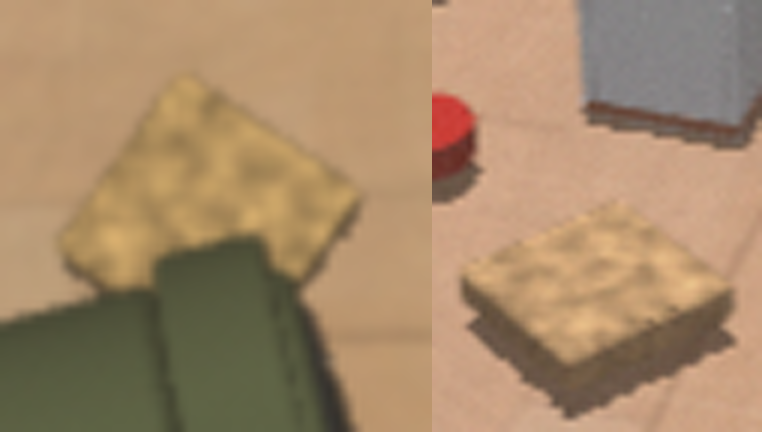

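The large square lid lies alone and undisturbed. Its corners are at (58,240), (187,75) and (360,195) in the top crop, and (460,275), (625,203), (733,290) and (568,362) in the side crop. I'll seat the large round lid.

drive_tool(motion=[[[0,0,2],[0,0,0],-1],[[0,0,1.5],[0,0,0],-1],[[0,0,0.8],[0,0,0],-1],[[0,0,0.5],[0,0,0],-1],[[0,0,0.2],[0,0,0],-1],[[0,0,0],[0,0,0],-1]])

```text
time: 17.73
position: [0.4543, 0.0728, 0.143]
tool_rot: [0.001, 3.141, 0.001]
ft_force: [-4.5, -1.7, 10.1]
grip_width: 0.633
grip_force: 15.0
```

```bash
python3 - <<'E'
from h import *
go(454.5,73,143.1,90)
T=lambda a:np.array(a)/8-.5+[220,165]
S=lambda a:(np.array(a)-[432,0])/6-.5+[225,207]
for n,q in(("top",onz("top",T([[58,240],[187,75],[360,195]]),.022)*1e3),("side",onz("side",S([[460,275],[625,203],[733,290],[568,362]]),.022)*1e3)):
    e=np.diff(q[:,:2],axis=0);print(n,(q[0]+q[2])/2,q.mean(0),np.hypot(*e.T),np.degrees(np.arctan2(e[:,1],e[:,0])))
E
```

```text
t 17.73 shift cm [-0.02  0.02 -0.01] closing yaw 90.0 j7 1.38 tz [ 0.001  0.001 -1.   ]
turn about tool z -0.0
top [600.73798824  93.40504361  22.        ] [615.03277456  95.36536359  22.        ] [61.73737788 62.64654953] [ -38.51797615 -126.7290356 ]
side [600.41820078  97.48711309  22.        ] [600.41022871  96.57808472  22.        ] [65.86669107 63.01490321 62.93020391] [-125.70094405  142.6338745    52.39038998]
```

drive_tool(motion=[[[0,0,0],[0,0,0],0.5],[[0,0,0],[0,0,0],0.8],[[0,0,0],[0,0,0],0.8],[[0,0,-2],[0,0,0],0.8],[[0,0,-3],[0,0,0],1],[[-3.6,0.5,0],[0,0,0],1],[[-4.5,0.7,0],[0,0,0],1],[[-4.5,0.7,0],[0,0,0],1],[[-2,0.3,0],[0,0,9],1],[[0,0,0],[0,0,9],1],[[0,0,0],[0,0,9],1],[[0,0,2],[0,0,10],1]])

```text
time: 19.23
position: [0.6008, 0.095, 0.1724]
tool_rot: [1.005, 2.974, 0.003]
ft_force: [0.0, 1.1, 0.3]
grip_width: 0.998
grip_force: 0.0
```

drive_tool(motion=[[[0,0,3],[0,0,0],1],[[0,0,2],[0,0,0],1],[[0,0,0],[0,0,0],1]])

```text
time: 19.6
position: [0.5985, 0.0947, 0.1197]
tool_rot: [-0.996, -2.976, 0.003]
ft_force: [0.1, 0.2, 0.6]
grip_width: 1.004
grip_force: 0.0
```

```bash
python3 - <<'E'
from h import *
go(600.5,95.3,75,53)
E
```

```text
t 19.6 shift cm [-0.13  0.18  4.47] closing yaw 53.0 j7 0.95 tz [-0.003 -0.001 -1.   ]
turn about tool z -0.0
```

drive_tool(motion=[[[-0.1,0.2,2],[0,0,0],1],[[0,0,1.5],[0,0,0],1],[[0,0,0.9],[0,0,0],1],[[0,0,0],[0,0,0],0.8],[[0,0,0],[0,0,0],0.5],[[0,0,0],[0,0,0],-1],[[0,0,0],[0,0,0],-1],[[0,0,0],[0,0,0],-1],[[0,0,0],[0,0,0],-1]])

```text
time: 20.72
position: [0.602, 0.0958, 0.0781]
tool_rot: [0.997, 2.978, 0.001]
ft_force: [-0.0, -0.0, 4.8]
grip_width: 0.755
grip_force: 15.0
```

```bash
python3 - <<'E'
from h import *
go(600.5,95.3,75,53)
E
```

```text
t 20.73 shift cm [ 0.09 -0.14  0.31] closing yaw 53.0 j7 0.98 tz [ 0.001  0.    -1.   ]
turn about tool z -0.0
```

drive_tool(motion=[[[0,0,-1.5],[0,0,0],-1],[[0,0,-2.5],[0,0,0],-1],[[0,0,-3],[0,0,0],-1],[[0,0,-3],[0,0,-8],-1],[[0,0,-2],[0,0,-9],-1],[[0,0,0],[0,0,-9],-1],[[0,0,0],[0,0,-9],-1],[[-0.5,-3.5,0],[0,0,0],-1],[[-0.7,-4.5,0],[0,0,0],-1],[[-0.7,-4.5,0],[0,0,0],-1],[[-0.4,-2.9,0],[0,0,0],-1],[[0,0,0],[0,0,0],-1]])

```text
time: 22.22
position: [0.6187, -0.0629, 0.1981]
tool_rot: [0.065, 3.141, -0.003]
ft_force: [-0.8, 1.5, -0.7]
grip_width: 0.756
grip_force: 15.0
```

drive_tool(motion=[[[0,0,0],[0,0,0],-1]])

```text
time: 22.35
position: [0.6191, -0.0578, 0.1976]
tool_rot: [-0.054, -3.141, -0.002]
ft_force: [-0.3, 0.6, -1.0]
grip_width: 0.756
grip_force: 15.0
```

```bash
python3 - <<'E'
from h import *
go(619.9,-59.5,150.1,88)
E
```

```text
t 22.35 shift cm [-0.08 -0.18  4.75] closing yaw 88.0 j7 1.76 tz [-0.     0.001 -1.   ]
turn about tool z 0.0
```

drive_tool(motion=[[[-0.1,-0.2,1.5],[0,0,0],-1],[[0,0,1.2],[0,0,0],-1],[[0,0,1],[0,0,0],-1],[[0,0,0.7],[0,0,0],-1],[[0,0,0.4],[0,0,0],-1],[[0,0,0],[0,0,0],-1]])

```text
time: 23.1
position: [0.6202, -0.061, 0.1501]
tool_rot: [0.056, 3.141, 0.001]
ft_force: [-2.5, -0.1, 3.5]
grip_width: 0.761
grip_force: 15.8
```

Seated. I'll release, lift and retreat toward the base, then look.

drive_tool(motion=[[[0,0,0],[0,0,0],0.8],[[0,0,0],[0,0,0],1],[[0,0,0],[0,0,0],1],[[0,0,-2],[0,0,0],1],[[0,0,-3],[0,0,0],1],[[0,0,-3],[0,0,0],1],[[2,-4,-2],[0,0,0],1],[[2,-5,0],[0,0,0],1],[[2,-5,0],[0,0,0],1],[[2,-5,0],[0,0,0],1],[[2,-5,0],[0,0,0],1],[[3,-5,0],[0,0,0],1]])

```text
time: 24.6
position: [0.4798, -0.3477, 0.2511]
tool_rot: [0.054, 3.139, -0.001]
ft_force: [-0.4, -1.2, -0.8]
grip_width: 1.0
grip_force: 0.0
```

drive_tool(motion=[[[3,-4,0],[0,0,0],1],[[3,-4,0],[0,0,0],1],[[2,-3,0],[0,0,0],1],[[0,0,0],[0,0,0],1],[[0,0,0],[0,0,0],1]])

```text
time: 25.22
position: [0.3969, -0.4528, 0.2502]
tool_rot: [0.055, 3.14, 0.001]
ft_force: [0.7, 1.0, -0.2]
grip_width: 1.0
grip_force: 0.0
```

```bash
python3 - <<'E'
from h import *
im=ctrl.get_image("top");si=ctrl.get_image("side")
a=cv2.resize(im[135:280,160:420],None,fx=2,fy=2,interpolation=cv2.INTER_CUBIC)
b=cv2.resize(si[150:280,180:380],None,fx=2.6,fy=2.2,interpolation=cv2.INTER_CUBIC)
cv2.imwrite("pics/end.png",np.vstack([a,b])[:,:,::-1])
cv2.imwrite("pics/topE.png",im[:,:,::-1])
E
```

```text
(no output)
```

View pics/end.png

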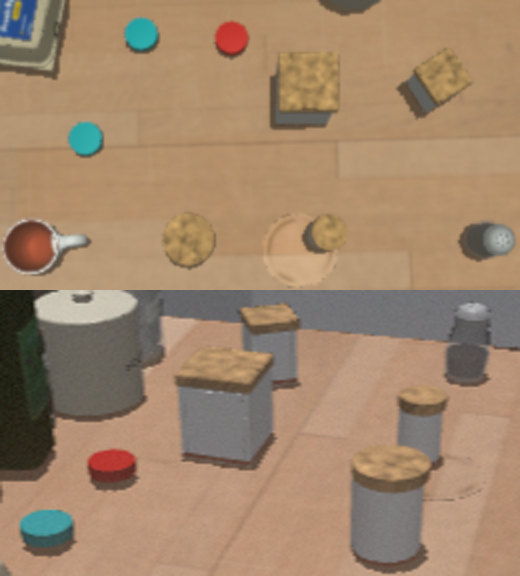

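All four lids sit flush and aligned on their jars in both views, and the cup and shaker have not moved.

```bash
python3 -c "
from bench import ctrl
print(ctrl.close_job())"
```

```text
the job is handed in; nothing more can be done
None
```

I took the stack apart and handed the job in at about 25 s: each of the four lids is on its own jar, flush and aligned in the last images, and the jars, salt shaker and espresso cup look undisturbed; the hand-in returned no verdict.

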